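Set the whetstone in its base and hold the knife at the honing angle

TASK

Get ready to sharpen the kitchen knife: lay the whetstone squarely on its wooden base, between the two end cleats, and let go of it. Then take the knife by its handle, lay the blade almost flat across the top of the stone, gauge upward, and rock it up on its cutting edge, spine rising, until the swinging pointer of the angle gauge on the blade settles on the gauge's brass mark. Finish holding the knife still like that, its edge resting lightly and level on the stone; do not set it down, and do not disturb the timer, the jar or the spice bottle.

Things in the scene. Friction and masses are not known exactly. Their poses are not given: they have to be found in the camera images.
- stone_base: Bamboo sharpening base standing fast on the worktop on rubber feet, 212 x 68 mm, its upper face level, 24 mm above the worktop. A wooden cleat 12 mm thick and 9 mm high runs across each end, 188 mm apart inside, so the 180 mm stone has 4 mm to spare at each end; the long sides are open. Origin on the worktop under its centre, x along its length, z up.
- base_seat (a point): Centre of the upper face of the base, where the underside of the stone belongs.
- whetstone: Plain grey whetstone, a loose block 180 x 60 x 28 mm, about 0.6 kg, lying flat on the worktop to the left of the base. Origin at the centre of its underside, x along its length, z up; either end may go either way.
- stone_top (a point): Centre of the whetstone's upper face, 28 mm above its underside.
- knife: Santoku kitchen knife, about 0.27 kg, lying on its side on the right; it balances near x = 52 mm. Origin in the middle of the handle; x points to the tip, y from the spine to the cutting edge, z out of the face that lies upward and carries the angle gauge. The steel blade runs from x = 68 to 216 mm, about 2 mm thick, spine at y = -12 mm, edge at y = +33 mm.
- handle_mid (a point): The middle of the handle (the knife's origin). Dark wooden handle with three rivets, then a steel bolster, together from x = -60 to +68 mm, 26 mm across between its flat sides (along y) and 18 mm thick (z): lying on the worktop its origin is 9 mm up.
- edge_mid (a point): Middle of the part of the cutting edge that belongs on the stone, at x = 140, y = 33, z = 0 mm of the knife; the edge is straight from x = 70 to 178 mm.
- gauge_hub (a point): Centre of the gauge's dial, on the pointer's axis, at x = 118, y = 9, z = 41.5 mm of the knife. The gauge is fixed on the blade: a black ring of 64 mm diameter and 9 mm thickness round a white dial, standing up to 75 mm above the blade, its axis along the knife, so that its two faces look to the handle and to the tip.
- gauge_pointer (a joint): Pointer of the angle gauge, a black needle 21 mm long with a round dark bob below the hub, on both faces of the dial. It hangs freely as a pendulum and always comes to stand upright after swinging for about a second, so its value (rad) is the roll of the blade: 0 with the blade flat, growing as the spine rises and the edge goes down, the needle then leaning over the dial towards the spine side.
- gauge_mark (a joint): The mark to be reached: a small brass clip stuck on the rim of the gauge, with a lip about 5 mm wide that narrows towards the dial; value in rad on the same scale as the pointer, somewhere from 0.17 to 0.33, and it stays put on the ring. The dial has a tick every 5 degrees and a longer one every 15, counted from the middle on top (0).
- kitchen_timer: Round kitchen timer with white dial and dark body, 66 mm across, 46 mm high, behind the base on the left; leave it alone. Origin under its centre.
- jar_herb: Glass jar with a steel lid and green herb in it, 68 mm across, 100 mm high, behind the knife, farther back; leave it alone. Origin under its centre.
- spice_red: Spice bottle with a red cap, 44 mm across, 108 mm high, standing behind the knife; leave it alone. Origin under its centre.
- pointer_tip (a point): Tip of the pointer's needle, 21.5 mm from the hub, in the middle of the dial's thickness; its z axis points along the needle away from the hub.
- mark_tip (a point): Inner end of the mark's lip, 22.5 mm from the hub, in the middle of the dial's thickness; its z axis points from the hub to the mark. The pointer is on the mark when the two z axes agree.

How it is judged:
On the way, in this order (a step that is already met when the one before it is completed fails the run):
1. the whetstone lies squarely on its base, let go (z of whetstone in the frame of base_seat between -0.003 and 0.003 m and horizontal distance between whetstone and base_seat below 0.008 m and angle between the x axis of whetstone and the x axis of stone_base, either way round below 0.06 rad and angle between whetstone's own z axis and vertical below 0.02 rad and contact force between whetstone and the fingers below 0.1 N), for 0.2 s.
2. the knife is lifted by its handle (height (world z) of handle_mid above 0.04 m and contact force between knife and the fingers above 1 N and distance between the grasp point and handle_mid below 0.085 m), for 0.2 s.
3. the blade lies almost flat on the stone, its edge down on it (contact force between knife and whetstone above 0.2 N and z of edge_mid in the frame of stone_top between -0.003 and 0.006 m and y of edge_mid in the frame of stone_top between -0.045 and 0.045 m and angle between knife's own z axis and vertical below 0.12 rad), for 0.1 s.
At the end, for the whole second after the job is handed in: Stone flat on its base, within 10 mm and 4 degrees, free of fingers. Knife held by the handle, still, mid-edge on the stone top (4 mm), 30 degrees or more across its length, edge level to 4 degrees, pressing with 0.3 to 15 N; pointer at rest within 2.6 degrees of the mark (all of step 2 and z of whetstone in the frame of base_seat between -0.003 and 0.003 m and horizontal distance between whetstone and base_seat below 0.01 m and angle between the x axis of whetstone and the x axis of stone_base, either way round below 0.07 rad and angle between the z axis of pointer_tip and the z axis of mark_tip, either way round below 0.045 rad and velocity of joint gauge_pointer between -0.7 and 0.7 rad/s and z of edge_mid in the frame of stone_top between -0.003 and 0.004 m and x of edge_mid in the frame of stone_top between -0.085 and 0.085 m and y of edge_mid in the frame of stone_top between -0.04 and 0.04 m and angle between knife's own x axis and vertical between 1.501 and 1.641 rad and contact force between knife and whetstone between 0.3 and 15 N and contact force between whetstone and the fingers below 0.1 N and linear speed of knife below 0.02 m/s and angle between the x axis of knife and the x axis of whetstone, either way round above 0.5 rad); the arm keeps its last pose, push and grip.
It fails at once if the knife is pressed on the whetstone with more than 30 N (contact force between knife and whetstone above 30 N).
It fails at once if the timer is shifted by more than 20 mm (distance of kitchen_timer from where it was at the start of the episode above 0.02 m).
It fails at once if the herb jar is shifted by more than 20 mm (distance of jar_herb from where it was at the start of the episode above 0.02 m).
It fails at once if the spice bottle is shifted by more than 20 mm (distance of spice_red from where it was at the start of the episode above 0.02 m).
It also fails if it takes over 64 s, if anything falls off the work surface, if the arm or the gripper's body presses on something with over 40 N, if the wrist force passes 120 N, or if a joint passes its speed limit or range.

ROBOT

A 7-joint arm with a two-finger parallel gripper is mounted at the origin on a cart in front of the work surface, level with it; the furniture and walls round the work are solid. World frame = base frame: x ahead of the robot, y to its left, z up, the work surface at z = 0. Lengths are in m, angles in rad, forces in N, time in s.
With the tool pointing down it reaches from about 0.4 to 0.875 m from the base axis. Payload 6.5 kg.
Tool frame: the origin (TCP) lies between the finger pads; the fingertips stand 11 mm ahead of it and the grasp point (between the pads) lies 8 mm behind it; z points along the fingers, y is the line along which they close (so a half turn about z gives the same grasp; the last joint's range is limited). The gripper opens to 88 mm and grips with 3 to 60 N. Pads are 18 mm wide; open, the fingers measure 123 mm over their backs; the gripper's body (75 mm by 187 mm) begins 45 mm behind the grasp point.
Start: joints at [-1.286, 0.536, -0.004, 1.538, 0.003, 1.067, -0.071], TCP at [0.223, 0.61, 0.25] pointing down, gripper open.
Joint ranges: [-2.7, 2.7], [-0.37, 2.16], [-1.27, 1.26], [0.24, 2.4], [-1.31, 4.45], [0.19, 1.91], [-2.76, 2.76]. Speed limits (rad/s): [2.39, 2.39, 3.14, 3.14, 3.14, 3.14, 3.14].

INTERFACE

Orientations are given as a unit quaternion [w, x, y, z].
In Python, from cell import manip gives the robot as it stands. Calls block until the motion is done:
- manip.move_ptp(position, orientation): joint-space move of the TCP to a pose.
- manip.movel(position, attitude=None, vel=0.15, force_limit=None): straight line of the TCP; attitude=None keeps the orientation; vel is the mean speed in m/s. With force_limit (N) it stops when the force on the tool has changed by that much, and returns True; else False.
- manip.move_j(angles): joint-space move.
- manip.grip(opening, force=None): finger opening in m; force is the grip in N (None keeps the last); returns when the fingers have stopped.
- manip.hold(seconds).
- manip.ik(position, orientation): joint angles nearest the present ones, or None.
- manip.get_state(): the state.
- manip.snapshot(name): name is "scene" or "side" or "wrist"; returns a dict with "frame" (400x640x3 uint8, red, green, blue), "z_map" (400x640 float32, m along the optical axis (not along the pixel's ray), 0 where there is no reading), "fx", "fy", "cx", "cy" (pixels), "view" (4x4, takes a point from world to camera coordinates). Camera axes: x right, y down, z forward; pixel columns grow to the right and rows downward; lengths in m; the calibration is good to about 2 mm. A picture is of the moment at which its call begins.
A pose or a line that the arm cannot do raises manip.Unreachable and nothing moves.
- manip.hand_in(): hands the job in; it is judged then, once.
Trained networks look in a picture, given as the dict that the camera call returned (one of the last four; its "shot" number tells which), for a name from the list of things; names that differ only in an ending like _2 or _b are one class to them, and where a whole thing is asked for, a point or a joint stands for the part that bears it (a point fixed in the world has none). Each returns a list of dicts, best first, with "score" (0 to 1); they miss things now and then, are a little off and sometimes report something else, mostly with a low value. They report only what shows in the picture. A call takes as long as a camera call.
- manip.recognise(picture, label): "extent" ([left, top, width, height] in pixels, round what is visible of it).
- manip.silhouettes(picture, label): "region" (400x640 bool, what is visible of it) and "extent" ([left, top, width, height] in pixels, round what is visible of it).
The state is a dict: "time": time; "joint_pos": joint angles; "joint_vel": joint speeds; "joint_torque": joint torques, N m; "tcp_pos": TCP position; "eef_rot": TCP orientation; "wrist_force": force on the tool from outside, world axes, zero at the start; "torque": the same for the moment, N m; "gripper_width": finger opening in m; "grasp_force": force on a finger pad.
Only numpy, scipy, OpenCV 4.12 (cv2) and the standard library are available. Lean on these libraries where they do the work, as an engineer would, in place of code of your own. Each camera call takes 0.05 s, during which the arm holds its last target. There are 200 camera calls.

## Working session

There is one attempt and no reset: what is moved stays moved. The work goes in short steps, each a Python script; the robot and the scene stay as the last script left them, time stands still between calls to the robot, and variables do not carry over. Pictures are saved under pics/ and viewed, at most 10 in all, crops included, and the job is handed in when it is done.

```bash
ls; mkdir -p pics; cat > h.py <<'E'
import numpy as np, cv2
from cell import manip
def cloud(p,mask):
    z=p["z_map"]; v,u=np.nonzero(mask&(z>0)); d=z[v,u]
    c=np.c_[(u-p["cx"])/p["fx"]*d,(v-p["cy"])/p["fy"]*d,d,np.ones(len(d))]
    return (c@np.linalg.inv(p["view"]).T)[:,:3]
def save(p,n): cv2.imwrite(f"pics/{n}.png",p["frame"][:,:,::-1])
def proj(p,P):
    c=np.asarray(p["view"])@np.r_[P,1]; return c[0]/c[2]*p["fx"]+p["cx"],c[1]/c[2]*p["fy"]+p["cy"]
E
python3 - <<'E'
from h import *
print(manip.get_state())
for cam in ["scene","side"]:
    p=manip.snapshot(cam); save(p,cam+"0")
    for l in ["whetstone","stone_base","knife","kitchen_timer","jar_herb","spice_red"]:
        r=manip.silhouettes(p,l)
        if not r: print(cam,l,None); continue
        r=r[0]; c=cloud(p,r["region"]); 
        top=c[c[:,2]>np.percentile(c[:,2],95)-.006]
        rect=cv2.minAreaRect(top[:,:2].astype(np.float32)*1000)
        print(cam,l,round(r["score"],2),r["extent"],"n",len(c),"med",np.median(c,0).round(3),"zmax",c[:,2].max().round(3),"top",rect)
E
```

```text
pics
{'time': 0.0, 'joint_pos': array([-1.28619097,  0.53719191, -0.00440639,  1.53883866,  0.00260171,
        1.06730934, -0.07118565]), 'joint_vel': array([ 1.88995747e-03,  1.66134463e-03, -1.00562477e-03, -1.00407119e-05,
       -2.11072893e-03, -2.18392820e-03,  4.65118881e-04]), 'joint_torque': array([ 9.49554624e-05, -5.70997810e+01,  9.90848243e-01, -2.51607209e+01,
       -5.62632107e-02,  1.79582415e-02,  1.47994506e-04]), 'tcp_pos': array([0.22320645, 0.60984835, 0.24883613]), 'eef_rot': array([-7.97184866e-05,  1.74475375e-01,  9.84661152e-01, -8.67200761e-04]), 'wrist_force': array([-0.3215788 ,  1.44037384, -0.31814304]), 'torque': array([-0.06747804, -0.02515617,  0.05727955]), 'grasp_force': 0.0, 'gripper_width': 0.08823525538607636}
scene whetstone None
scene stone_base 0.76 [285.8, 181.9, 58.7, 48.4] n 1207 med [0.576 0.022 0.024] zmax 0.036 top ((586.1256713867188, 28.156047821044922), (213.287109375, 66.86640930175781), 16.967985153198242)
scene knife 0.81 [315.4, 252.0, 89.4, 64.0] n 1360 med [ 0.496 -0.248  0.016] zmax 0.087 top ((480.4440002441406, -217.251373
[... 945 characters left out ...]
586.3448486328125, 35.28961944580078), (214.4490509033203, 65.11592102050781), 17.256275177001953)
side knife None
side kitchen_timer 0.91 [271.2, 281.2, 27.8, 27.8] n 687 med [0.747 0.231 0.033] zmax 0.048 top ((741.3236083984375, 220.5791015625), (43.66566467285156, 16.355918884277344), 44.24076461791992)
side jar_herb 0.84 [217.8, 156.4, 26.5, 37.3] n 704 med [ 0.761 -0.251  0.067] zmax 0.103 top ((759.3709716796875, -275.4754638671875), (59.36101150512695, 64.99964904785156), 2.5036935806274414)
side spice_red 0.57 [242.6, 139.3, 12.1, 34.1] n 390 med [ 0.68  -0.353  0.064] zmax 0.111 top ((678.9650268554688, -364.7060852050781), (35.15953063964844, 32.2379264831543), 19.875450134277344)
```

```bash
cat >> h.py <<'E'
from scipy.spatial.transform import Rotation as Ro
def q(R): x=R.as_quat(); return np.r_[x[3],x[:3]]
def down(yaw): return Ro.from_euler('z',yaw)*Ro.from_euler('x',np.pi)
def meas(p,l,lo,hi):
    r=manip.silhouettes(p,l)
    if not r: print(l,None); return None
    c=cloud(p,r[0]["region"]); s=c[(c[:,2]>lo)&(c[:,2]<hi)]
    a=cv2.minAreaRect(s[:,:2].astype(np.float32)*1000)
    print(l,round(r[0]["score"],2),r[0]["extent"],len(s),a,"z",np.median(s[:,2]).round(4)); return a
E
python3 - <<'E'
from h import *
p=manip.snapshot("wrist"); print((np.linalg.inv(p["view"])).round(3), p["fx"])
for yaw in [13.8,193.8]:
    print(manip.ik([.47,.302,.3],q(down(np.radians(yaw)))))
manip.move_ptp([.45,.29,.33],q(down(np.radians(193.8))))
p=manip.snapshot("wrist"); print((np.linalg.inv(p["view"])).round(3)); save(p,"w1")
meas(p,"whetstone",.022,.034)
manip.move_ptp([.52,.04,.33],q(down(np.radians(197))))
p=manip.snapshot("wrist"); save(p,"w2")
meas(p,"stone_base",.018,.029);meas(p,"stone_base",.03,.038);meas(p,"stone_base",.018,.038)
print(manip.get_state()["time"])
a=cv2.imread("pics/w1.png");b=cv2.imread("pics/w2.png");s=cv2.imread("pics/scene0.png");d=cv2.imread("pics/side0.png")
cv2.imwrite("pics/m.png",cv2.resize(np.vstack([np.hstack([a,b]),np.hstack([s,d])]),(800,500),interpolation=cv2.INTER_AREA))
E
```

```text
[[ 0.344  0.902  0.261  0.156]
 [ 0.939 -0.33  -0.096  0.635]
 [-0.     0.278 -0.961  0.385]
 [ 0.     0.     0.     1.   ]] 348.1117001709323
[-1.14415253  0.3735387   0.64082613  1.75788506 -0.24833284  1.0921442
 -1.75087532]
[-6.49154691e-01  3.28489600e-01 -3.17947630e-03  1.72952855e+00
  1.16081647e-03  1.08357633e+00  1.15894414e+00]
[[-0.24   0.933  0.269  0.38 ]
 [ 0.971  0.23   0.067  0.274]
 [ 0.     0.277 -0.961  0.465]
 [ 0.     0.     0.     1.   ]]
whetstone 0.57 [298.0, 121.8, 47.0, 137.2] 6053 ((497.3253173828125, 301.98345947265625), (178.58038330078125, 60.063262939453125), 13.74536418914795) z 0.028
stone_base 0.67 [275.0, 116.5, 52.9, 158.9] 7045 ((582.027099609375, 32.189064025878906), (203.97451782226562, 67.96748352050781), 16.84632682800293) z 0.024
stone_base 0.67 [275.0, 116.5, 52.9, 158.9] 903 ((585.6277465820312, 33.138545989990234), (210.62229919433594, 67.71735382080078), 16.939367294311523) z 0.0325
stone_base 0.67 [275.0, 116.5, 52.9, 158.9] 7977 ((585.4309692382812, 33.19416809082031), (211.07273864746094, 68.01647186279297), 16.84632682800293) z 0.0241
3.55
```

View pics/m.png

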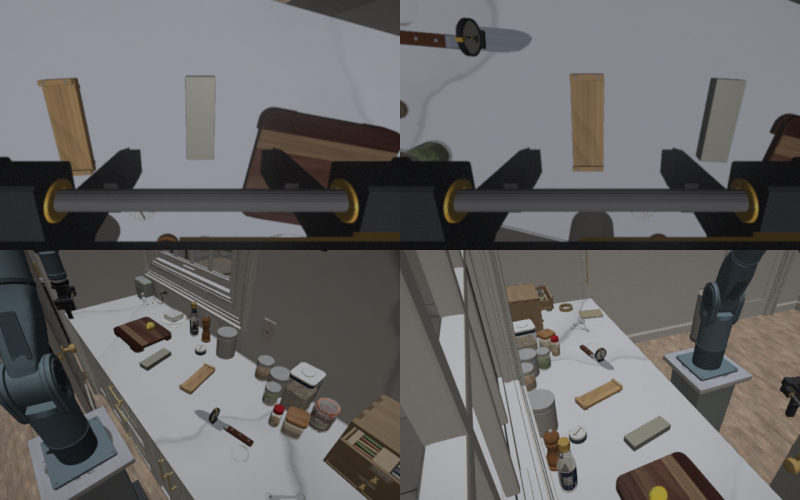

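```bash
python3 - <<'E'
from h import *
s=[.4978,.302]; b=[.5856,.0332]; zg=.019
Rs=q(down(np.radians(193.75))); Rb=q(down(np.radians(196.9)))
manip.move_ptp([*s,.12],Rs); manip.movel([*s,zg],vel=.12)
manip.grip(.05,30); st=manip.get_state(); print(st["gripper_width"],st["grasp_force"],st["tcp_pos"])
manip.movel([*s,.11],vel=.15)
manip.move_ptp([*b,.11],Rb)
p=manip.snapshot("wrist"); save(p,"w3")
manip.movel([*b,zg+.024+.006],vel=.1)
print(manip.movel([*b,zg+.024-.002],vel=.02,force_limit=4),manip.get_state()["tcp_pos"])
manip.grip(.078); manip.hold(.2)
manip.movel([*b,.12],vel=.15)
manip.move_ptp([.52,.04,.33],q(down(np.radians(197))))
p=manip.snapshot("wrist"); save(p,"w4")
meas(p,"whetstone",.046,.058);meas(p,"stone_base",.03,.038)
print(manip.get_state()["time"])
# knife
P=np.array([.50,-.2,.0])
manip.move_ptp([.44,-.22,.36],q(down(np.radians(197))))
p=manip.snapshot("wrist"); save(p,"w5")
for l in ["knife","gauge_hub","handle_mid"]:
    for r in manip.silhouettes(p,l)[:2]:
        c=cloud(p,r["region"]); print(l,r["score"],r["extent"],np.median(c,0),len(c))
print(manip.get_state()["time"])
a=cv2.imread("pics/w5.png");b=cv2.imread("pics/w4.png")
cv2.imwrite("pics/m2.png",np.vstack([a[:350],cv2.resize(b,(0,0),fx=.5,fy=.5,interpolation=cv2.INTER_AREA)]) if 0 else np.vstack([a[:300],b[:300]]))
E
```

```text
0.059663373868437404 29.999292930588126 [0.49799598 0.30185202 0.01929747]
True [0.58622681 0.03328924 0.04325291]
whetstone None
stone_base 0.86 [276.2, 119.0, 51.1, 158.2] 694 ((585.7174682617188, 33.056304931640625), (209.8944854736328, 66.18433380126953), 16.860881805419922) z 0.0326
11.7417
knife 0.71 [189.5, 160.7, 195.2, 49.1] [ 0.49076785 -0.23344463  0.01100438] 4721
gauge_hub 0.74 [188.7, 160.9, 196.1, 48.0] [ 0.49093425 -0.2339821   0.01102172] 4687
handle_mid 0.62 [187.9, 161.2, 196.5, 48.0] [ 0.49087487 -0.23371197  0.01096009] 4742
13.0
```

View pics/m2.png

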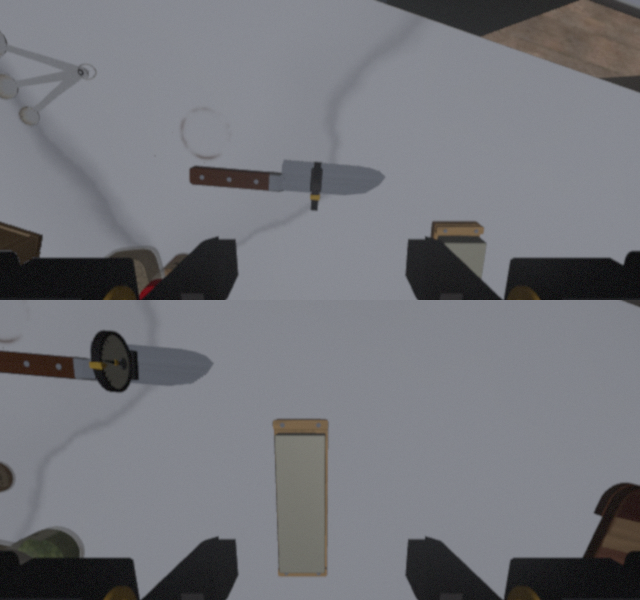

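```bash
cat > k.py <<'E'
from h import *
def knife(p,z0=0,l="knife"):
    r=manip.silhouettes(p,l)[0]; c=cloud(p,r["region"])
    hn=c[(c[:,2]>.0135)&(c[:,2]<.0215)]
    # largest blob: project on PCA, keep handle side away from gauge
    g=c[c[:,2]>.035].mean(0)[:2]
    hn=hn[np.linalg.norm(hn[:,:2]-g,axis=1)>.045]
    return cv2.minAreaRect(hn[:,:2].astype(np.float32)*1000),g,len(hn)
E
python3 - <<'E'
from k import *
p=manip.snapshot("wrist"); print(knife(p)); 
c=cloud(p,np.ones((400,640),bool)); st=c[(c[:,2]>.044)&(np.hypot(c[:,0]-.5856,c[:,1]-.0332)<.1)]; print("stone part z",np.median(st[:,2]),len(st))
V=np.linalg.inv(p["view"]); s=manip.get_state()
T=np.eye(4); T[:3,:3]=Ro.from_quat(np.roll(s["eef_rot"],-1)).as_matrix(); T[:3,3]=s["tcp_pos"]
C=np.linalg.inv(T)@V; np.save("C.npy",C); print(C.round(3))
hub=np.array([.48,-.217,.050])
best=[]
for el in [25,35,45,55]:
  for az in range(50,131,20):
    for d in [.16,.2,.25]:
      for fl in [1,-1]:
        e,a=np.radians([el,az]); o=np.array([np.cos(e)*np.cos(a),np.cos(e)*np.sin(a),np.sin(e)])
        f=-o; x=np.cross(f,[0,0,1.]); x/=np.linalg.norm(x); x*=fl; y=np.cross(f,x)
        V=np.eye(4); V[:3,:3]=np.c_[x,y,f]; V[:3,3]=hub+d*o-.0*y
        T=V@np.linalg.inv(C)
        if T[2,3]<.13: continue
        qq=manip.ik(T[:3,3],q(Ro.from_matrix(T[:3,:3])))
        if qq is not None: print(el,az,d,fl,T[:3,3].round(3),np.abs(qq-s["joint_pos"]).max().round(2))
E
```

```text
(((515.697021484375, -320.3356628417969), (26.444299697875977, 131.23013305664062), 12.266634941101074), array([ 0.47728639, -0.21404192]), 1616)
stone part z 0.051790542095148384 1206
[[ 0.001 -0.961 -0.277  0.071]
 [ 1.     0.001  0.     0.001]
 [-0.    -0.277  0.961 -0.135]
 [ 0.     0.     0.     1.   ]]
35 50 0.25 -1 [ 0.521 -0.167  0.133] 3.12
35 70 0.25 -1 [ 0.501 -0.156  0.133] 3.08
35 90 0.25 -1 [ 0.479 -0.152  0.133] 3.1
35 110 0.25 -1 [ 0.457 -0.157  0.133] 3.27
45 50 0.25 -1 [ 0.511 -0.179  0.143] 3.0
45 70 0.25 -1 [ 0.496 -0.17   0.143] 2.88
45 90 0.25 -1 [ 0.479 -0.168  0.143] 2.77
45 110 0.25 -1 [ 0.462 -0.171  0.143] 2.66
45 130 0.25 -1 [ 0.448 -0.18   0.143] 2.78
55 50 0.25 -1 [ 0.5   -0.192  0.15 ] 2.8
55 70 0.25 -1 [ 0.49  -0.186  0.15 ] 2.6
55 90 0.25 -1 [ 0.479 -0.185  0.15 ] 2.38
55 110 0.25 -1 [ 0.468 -0.187  0.15 ] 2.07
55 130 0.25 -1 [ 0.459 -0.193  0.15 ] 1.6
```

```bash
python3 - <<'E'
from k import *
C=np.load("C.npy"); hub=np.array([.4826,-.2108,.0505])
e,a=np.radians([45,106]); o=np.array([np.cos(e)*np.cos(a),np.cos(e)*np.sin(a),np.sin(e)])
f=-o; x=-np.cross(f,[0,0,1.]); x/=np.linalg.norm(x); y=np.cross(f,x)
V=np.eye(4); V[:3,:3]=np.c_[x,y,f]; V[:3,3]=hub+.25*o
T=V@np.linalg.inv(C)
manip.move_ptp(T[:3,3],q(Ro.from_matrix(T[:3,:3]))); manip.hold(.2)
p=manip.snapshot("wrist"); save(p,"g1"); np.savez("g1.npz",**{k:p[k] for k in ["frame","z_map","view","fx","fy","cx","cy"]})
print(proj(p,hub),manip.get_state()["time"],manip.get_state()["joint_pos"].round(2))
im=p["frame"][110:290,220:420,::-1][::-1,::-1]
cv2.imwrite("pics/g1c.png",cv2.resize(im,(660,594),interpolation=cv2.INTER_CUBIC))
E
```

```text
(np.float64(322.64272846544526), np.float64(196.17501087943222)) 15.6417 [-0.4   0.45  0.4   2.23  0.74  0.49 -0.42]
```

View pics/g1c.png

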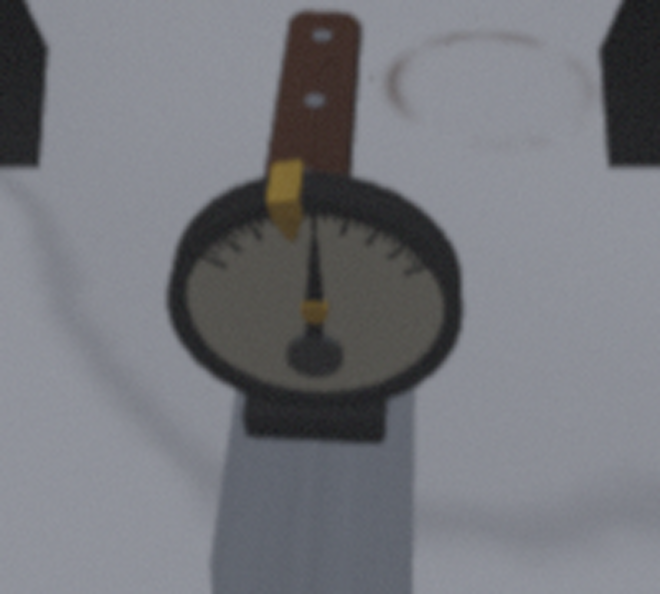

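```bash
python3 - <<'E'
import numpy as np,cv2
p=np.load("g1.npz"); V=np.linalg.inv(p["view"])
th=np.radians(102.27); u=np.array([np.cos(th),np.sin(th),0]); v=np.array([-np.sin(th),np.cos(th),0])
org=np.array([.5165,-.3242,.009])
def unp(px,py,off):
    X,Y=419-(px/3.3)+.35, 289-(py/3.3)+.35
    r=V[:3,:3]@np.array([(X-p["cx"])/p["fx"],(Y-p["cy"])/p["fy"],1]); o=V[:3,3]
    t=((org+u*(.118+off)-o)@u)/(r@u); P=o+t*r-org
    return np.array([P@v,P[2]])*1000
for off in [.003,.0045]:
  h=unp(314,311,off); print("hub y,z",h)
  for n,a in dict(needle=(314,216),bob=(315,355),lipTip=(292,238),lipTipL=(285,232),lipTipR=(299,238),lipbaseL=(267,203),lipbaseR=(300,206),t1=(347,227),t2=(373,238),t3=(393,248),t4=(415,268),l1=(258,232),l2=(235,243),l3=(215,258),ringL=(186,300),ringR=(446,300)).items():
    w=unp(*a,off)-h; print(n,w.round(1),"ang",np.degrees(np.arctan2(-w[0],w[1])).round(1))
# enhance crop
im=p["frame"][195:275,270:380,::-1][::-1,::-1]
im=cv2.convertScaleAbs(cv2.resize(im,None,fx=7,fy=7,interpolation=cv2.INTER_CUBIC),alpha=1.8,beta=-20); cv2.imwrite("pics/g1d.png",im)
E
```

```text
hub y,z [ 8.12277942 43.34279668]
needle [ 0.2 26.7] ang -0.3
bob [  0.1 -13.9] ang -179.4
lipTip [-4.3 20.7] ang 11.9
lipTipL [-5.7 22.2] ang 14.5
lipTipR [-2.9 20.7] ang 8.0
lipbaseL [-9.1 29.6] ang 17.1
lipbaseR [-2.6 29.2] ang 5.1
t1 [ 6.8 24.2] ang -15.6
t2 [12.  21.6] ang -29.1
t3 [16.2 19.1] ang -40.2
t4 [20.9 13.9] ang -56.4
l1 [-11.2  21.9] ang 27.1
l2 [-16.1  18.6] ang 40.8
l3 [-20.5  14.2] ang 55.2
ringL [-27.6   1.6] ang 86.7
ringR [27.9  5.1] ang -79.7
hub y,z [ 8.23609362 44.85133411]
needle [ 0.2 26.5] ang -0.3
bob [  0.1 -13.8] ang -179.4
lipTip [-4.3 20.5] ang 11.9
lipTipL [-5.7 22. ] ang 14.5
lipTipR [-2.9 20.6] ang 8.0
lipbaseL [-9.  29.3] ang 17.1
lipbaseR [-2.6 28.9] ang 5.1
t1 [ 6.7 24. ] ang -15.6
t2 [11.9 21.4] ang -29.1
t3 [16. 19.] ang -40.2
t4 [20.7 13.8] ang -56.4
l1 [-11.1  21.7] ang 27.1
l2 [-15.9  18.5] ang 40.8
l3 [-20.3  14.1] ang 55.2
ringL [-27.4   1.6] ang 86.7
ringR [27.7  5. ] ang -79.7
```

View pics/g1d.png

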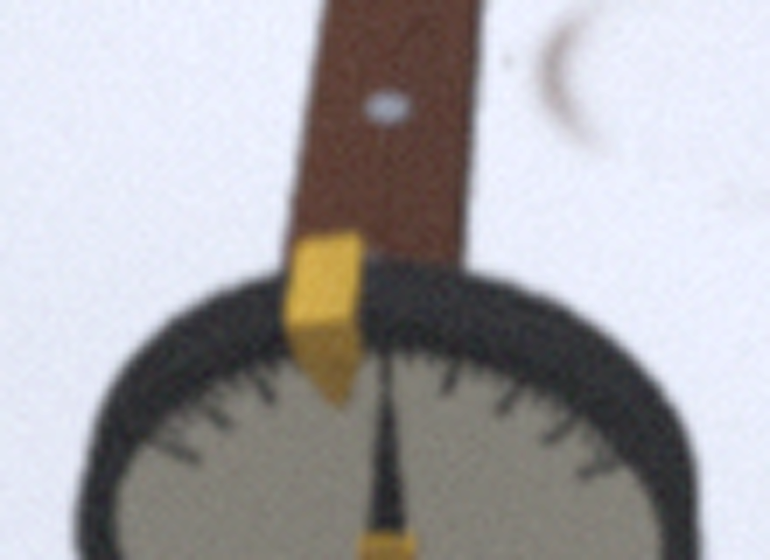

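```bash
python3 - <<'E'
from k import *
C=np.load("C.npy"); hub=np.array([.4826,-.2108,.0505])
done=False
for d in [.2,.22,.25]:
  for el in [28,32,35]:
    e,a=np.radians([el,102.3]); o=np.array([np.cos(e)*np.cos(a),np.cos(e)*np.sin(a),np.sin(e)])
    f=-o; x=-np.cross(f,[0,0,1.]); x/=np.linalg.norm(x); y=np.cross(f,x)
    V=np.eye(4); V[:3,:3]=np.c_[x,y,f]; V[:3,3]=hub+d*o
    T=V@np.linalg.inv(C)
    if T[2,3]<.115: continue
    try: manip.movel(T[:3,3],q(Ro.from_matrix(T[:3,:3])),vel=.1)
    except manip.Unreachable: continue
    done=True; break
  if done: break
print(done,d,el,T[:3,3]); manip.hold(.1)
p=manip.snapshot("wrist"); save(p,"g2"); np.savez("g2.npz",**{k:p[k] for k in ["frame","z_map","view","fx","fy","cx","cy"]})
U,W=proj(p,hub); print(U,W,manip.get_state()["time"])
U=int(U);W=int(W); print(U,W)
im=p["frame"][W-45:W+55,U-55:U+55,::-1][::-1,::-1]
cv2.imwrite("pics/g2c.png",cv2.convertScaleAbs(cv2.resize(im,None,fx=6,fy=6,interpolation=cv2.INTER_CUBIC),alpha=1.7,beta=-10))
E
```

```text
True 0.22 35 [ 0.47322441 -0.17190452  0.11620181]
323.1815413553568 195.10230603182234 16.2583
323 195
```

View pics/g2c.png

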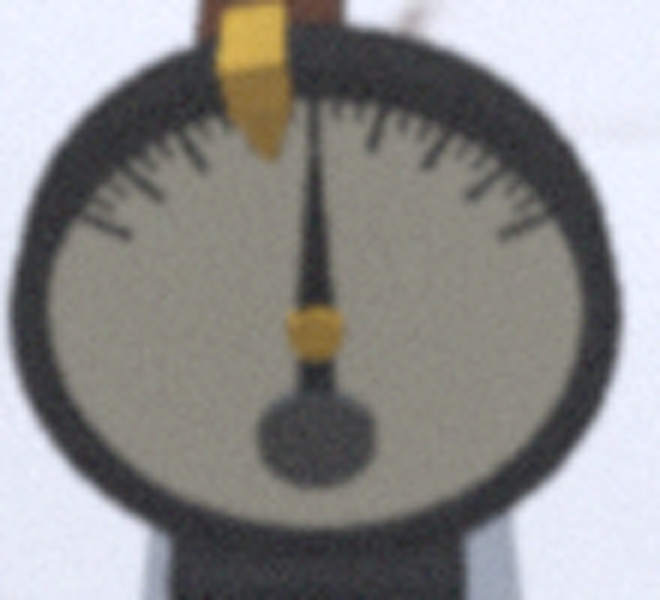

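```bash
cat > m.py <<'E'
from k import *
th=np.radians(102.27); O=np.array([.5165,-.3242,.009])
S=np.array([.5858,.0332,.052]); YS=np.radians(16.9)
Rk0=Ro.from_euler('z',th); gx=.050
GP=O+Rk0.apply([gx,0,0])+[0,0,.0045]   # nominal tcp at grasp, z .0135
def tool(phi,E,yaw=YS+np.pi/2,flip=0,Trel=None):
    Rk=Ro.from_euler('z',yaw)*Ro.from_euler('x',-phi)
    Rt0=down(th+flip*np.pi); Rrel=Rk0.inv()*Rt0; trel=Rk0.inv().apply(GP-O)
    o=np.asarray(E)-Rk.apply([.14,.033,0])
    return o+Rk.apply(trel), q(Rk*Rrel)
E
python3 - <<'E'
from m import *
print(GP)
for fl in [0,1]:
  for yaw in [90,106.9,120]:
    a=[]
    for nm,(P,Q) in dict(g=(GP,q(down(th+fl*np.pi))),gl=(GP+[0,0,.15],q(down(th+fl*np.pi))),a=tool(.05,S+[0,0,.1],np.radians(yaw),fl),b=tool(.05,S,np.radians(yaw),fl),c=tool(.2,S,np.radians(yaw),fl)).items():
      j=manip.ik(P,Q); a.append((nm,None if j is None else j.round(2)))
    print(fl,yaw,a)
E
```

```text
[ 0.50587406 -0.27534215  0.0135    ]
0 90 [('g', array([ 0.76,  0.81, -0.46,  1.83,  0.57,  0.64,  0.17])), ('gl', array([ 0.41,  0.52,  0.01,  1.81, -0.01,  0.81,  0.64])), ('a', array([ 0.02,  0.57,  0.  ,  1.73, -0.  ,  0.79,  0.02])), ('b', array([ 0.07,  0.72, -0.07,  1.76,  0.08,  0.61, -0.05])), ('c', array([ 0.09,  0.66, -0.08,  1.89,  0.12,  0.39, -0.09]))]
0 106.9 [('g', array([ 0.76,  0.81, -0.46,  1.83,  0.57,  0.64,  0.17])), ('gl', array([ 0.41,  0.52,  0.01,  1.81, -0.01,  0.81,  0.64])), ('a', array([ 0.02,  0.61, -0.03,  1.66,  0.  ,  0.82,  0.3 ])), ('b', array([ 0.1 ,  0.75, -0.13,  1.69,  0.13,  0.66,  0.2 ])), ('c', array([ 0.18,  0.7 , -0.2 ,  1.81,  0.15,  0.45,  0.2 ]))]
0 120 [('g', array([ 0.76,  0.81, -0.46,  1.83,  0.57,  0.64,  0.17])), ('gl', array([ 0.41,  0.52,  0.01,  1.81, -0.01,  0.81,  0.64])), ('a', array([ 0.02,  0.63, -0.05,  1.62,  0.01,  0.85,  0.5 ])), ('b', array([ 0.11,  0.78, -0.18,  1.64,  0.16,  0.69,  0.38])), ('c', array([ 0.22,  0.74, -0.27,  1.75,  0.16,  0.5 ,  0.43]))]
1 90 [('g', array([-0.  ,  0.86,  0.58,  1.87, -0.77,  0.65, -
[... 237 characters left out ...]
,  1.92, -0.82,  0.49, -2.42]))]
1 106.9 [('g', array([-0.  ,  0.86,  0.58,  1.87, -0.77,  0.65, -1.87])), ('gl', array([-0.16,  0.66,  0.82,  1.84, -0.61,  0.91, -1.98])), ('a', array([-0.5 ,  0.73,  0.75,  1.7 , -0.64,  0.92, -2.34])), ('b', array([-0.43,  0.86,  0.65,  1.73, -0.75,  0.76, -2.26])), ('c', array([-0.36,  0.77,  0.53,  1.85, -0.86,  0.57, -2.1 ]))]
1 120 [('g', array([-0.  ,  0.86,  0.58,  1.87, -0.77,  0.65, -1.87])), ('gl', array([-0.16,  0.66,  0.82,  1.84, -0.61,  0.91, -1.98])), ('a', array([-0.46,  0.73,  0.68,  1.65, -0.59,  0.93, -2.18])), ('b', array([-0.4 ,  0.86,  0.59,  1.68, -0.69,  0.77, -2.1 ])), ('c', array([-0.31,  0.78,  0.48,  1.79, -0.81,  0.61, -1.93]))]
```

```bash
python3 - <<'E'
from m import *
s=manip.get_state()
manip.movel(s["tcp_pos"]+[0,0,.1],vel=.2)
Q=q(down(th)); manip.move_ptp(GP+[0,0,.14],Q)
print("hit",manip.movel(GP,vel=.1,force_limit=8))
manip.grip(.015,55); s=manip.get_state(); print(s["gripper_width"],s["grasp_force"],s["tcp_pos"],s["wrist_force"])
manip.movel(GP+[0,0,.14],vel=.12); manip.hold(.2)
s=manip.get_state(); print(s["wrist_force"],s["torque"],s["gripper_width"],s["time"])
P,Qa=tool(.05,S+[0,0,.07]); manip.move_ptp(P,Qa); manip.hold(.2)
for i in range(4): print(manip.get_state()["wrist_force"]); manip.hold(.05)
p=manip.snapshot("wrist"); save(p,"k1")
p2=manip.snapshot("side"); save(p2,"k2"); p3=manip.snapshot("scene"); save(p3,"k3")
print(manip.get_state()["time"])
Rs=[]
for p,pp in ((p2,"k2"),(p3,"k3")):
    u,v=map(int,proj(p,S)); Rs.append(cv2.resize(p["frame"][v-50:v+40,u-60:u+60,::-1],(400,300),interpolation=cv2.INTER_CUBIC))
w=cv2.resize(cv2.imread("pics/k1.png"),(480,300))
cv2.imwrite("pics/k.png",np.vstack([np.hstack(Rs),np.hstack([w,np.zeros((300,320,3),np.uint8)])]))
E
```

```text
hit False
0.025913857671203428 54.997226893901825 [ 0.50609484 -0.27532563  0.0135371 ] [ 0.85918789 -0.15495019 -1.08172811]
[-0.60124471 -0.33009821 -2.41142937] [-0.08719987  0.0040552  -0.00319225] 0.025527912571734757 22.0167
[-0.31493553 -0.61441279 -2.06567042]
[ 0.09217484 -0.21879044 -2.75853488]
[-0.21723948  0.47882125 -1.74871255]
[ 0.43751774 -0.54725825 -3.04210698]
23.6167
```

View pics/k.png

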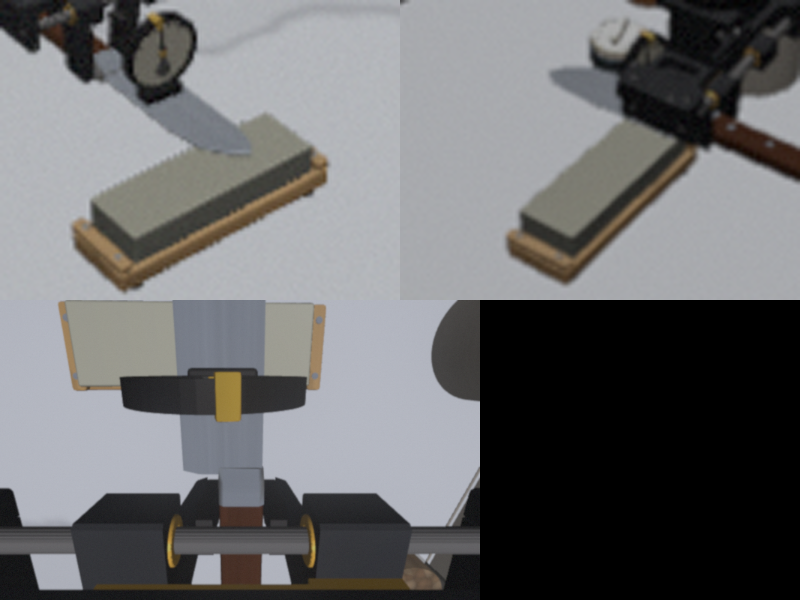

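```bash
python3 - <<'E'
from m import *
def f(n=12):
    a=[]
    for i in range(n): manip.hold(.02); s=manip.get_state(); a.append(np.r_[s["wrist_force"],s["torque"]])
    return np.mean(a,0).round(2)
P,Q=tool(.05,S+[0,0,.008]); manip.movel(P,Q,vel=.08); manip.hold(.2); print(f())
P,Q=tool(.05,S+[0,0,-.005])
print(manip.movel(P,Q,vel=.008,force_limit=2.5)); s=manip.get_state()
print("E z rel",(s["tcp_pos"]-tool(.05,S)[0])*1000, f(), s["time"])
manip.hold(.1); print(f(), manip.get_state()["gripper_width"])
E
```

```text
[ 0.04 -0.23 -2.84 -0.1   0.1   0.01]
True
E z rel [-0.06597718 -0.06446864 -0.50090529] [ 1.59 -0.68  3.57  0.08 -0.06 -0.07] 25.9667
[ 3.62 -1.09  4.57  0.05 -0.41 -0.14] 0.025419518265349342
```

```bash
cat > roll.py <<'E'
from m import *
def f(n=8):
    a=[]
    for i in range(n): manip.hold(.02); s=manip.get_state(); a.append(np.r_[s["wrist_force"],s["torque"]])
    return np.mean(a,0).round(2)
E
python3 - <<'E'
from roll import *
dz=-.0005
for phi in [.05,.08,.11,.14,.17,.199]:
    P,Q=tool(phi,S+[0,0,dz]); manip.movel(P,Q,vel=.02); w=f(); N=w[2]+2.7
    print(phi,round(dz*1000,2),w)
    dz+=np.clip((N-3)*.00008,-.0004,.0006)
P,Q=tool(phi,S+[0,0,dz]); manip.movel(P,Q,vel=.02); manip.hold(.3); print(round(dz*1000,2),f(12)); s=manip.get_state()
print(s["time"],(s["tcp_pos"]-P)*1000, s["gripper_width"], np.degrees((Ro.from_quat(np.roll(s["eef_rot"],-1))*Ro.from_quat(np.roll(Q,-1)).inv()).as_rotvec()))
p=manip.snapshot("wrist"); save(p,"r1"); p2=manip.snapshot("side"); 
h=tool(.199,S)[0]
K=S+(Ro.from_euler('z',YS+np.pi/2)*Ro.from_euler('x',-.199)).apply(np.array([-.022,-.024,.0415])); u,v=map(int,proj(p2,K)); print(u,v)
a=cv2.resize(p2["frame"][v-16:v+20,u-22:u+22,::-1],(733,600),interpolation=cv2.INTER_CUBIC)
cv2.imwrite("pics/r2.png",cv2.convertScaleAbs(a,alpha=1.5))
E
```

```text
0.05 -0.5 [ 2.7  -1.31  3.99 -0.03 -0.25 -0.09]
0.08 -0.2 [ 0.76 -1.53  2.13 -0.12  0.13 -0.02]
0.11 -0.06 [ 0.05 -0.45  1.05  0.03  0.33 -0.  ]
0.14 0.0 [-0.4   0.69  0.2   0.21  0.38 -0.  ]
0.17 -0.01 [-0.82  0.63 -0.5   0.11  0.42  0.03]
0.199 -0.07 [-0.3   0.14 -0.63 -0.    0.36  0.02]
-0.14 [-0.23 -0.24 -0.54 -0.1   0.35  0.01]
29.5167 [ 0.03772319 -0.09650001 -0.00370811] 0.02563123314382387 [-0.00489216 -0.00317348 -0.00489759]
308 204
```

View pics/r2.png

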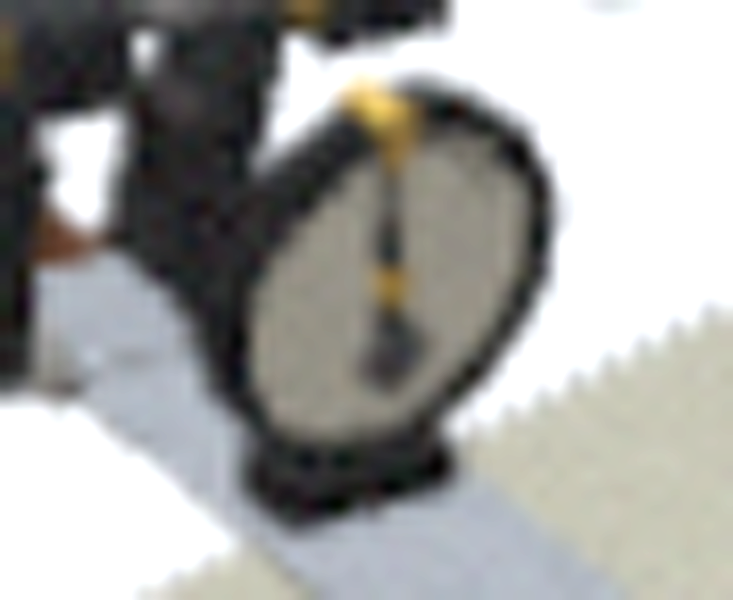

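```bash
python3 - <<'E'
from roll import *
manip.hold(.5); print(f(15), manip.get_state()["grasp_force"]); print(manip.hand_in())
E
```

```text
[-0.25 -0.98 -0.37 -0.17  0.34 -0.  ] 54.99593675136566
the job is handed in; nothing more can be done
None
```

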